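# Load the wire spool onto the lift-spindle stand

## Robot

A 6-joint arm with a two-finger parallel gripper is mounted at the origin on a cart in front of the work surface, level with it; the furniture and walls round the work are solid. World frame = base frame: x ahead of the robot, y to its left, z up, the work surface at z = 0. Lengths are in mm, angles in rad, forces in N, time in s.
With the tool pointing down it reaches from about 325 to 775 mm from the base axis. Payload 5.5 kg.
Tool frame: the origin (TCP) lies at the very end of the fingers, on their centre line; the grasp point (between the pads) lies 19 mm behind it (bot.grip_point_offset is the distance from the TCP to the grasp point, in mm); z points along the fingers, y is the line along which they close (so a half turn about z gives the same grasp; the last joint's range is limited). The gripper opens to 88 mm and grips with 3 to 60 N. Pads are 20 mm wide; open, the fingers measure 115 mm over their backs; the gripper's body (75 mm by 178 mm) begins 61 mm behind the grasp point.
Start: joints at [1.079, 0.091, 1.231, -0, 1.82, -0.057], TCP at [252.743, 544.185, 222.631] pointing down, gripper open.
Joint ranges: [-2.87, 2.87], [-0.86, 2.18], [0.17, 2.46], [-1.51, 4.65], [0.06, 2.69], [-2.65, 2.65]. Speed limits (rad/s): [2.57, 2.57, 3.01, 3.14, 3.14, 3.14].

## Interface

Orientations are given as a rotation vector (axis times angle).
In Python, from bench import bot gives the robot as it stands.
- The arm moves only by the tool play_rows, never from a script. Its argument "plan" is a list of rows, each a list of 3 entries, a list of its own where there are three numbers: the shift along the tool's x, y, z as a fraction of full scale, then the turn, a rotation vector about the tool's x, y, z as a fraction of full scale, then the closure, from -1 (fully open) to 1 (shut). In form: [[[x, y, z], [rx, ry, rz], hand], ...]. A call has 1 to 10 rows; each row shifts and turns the commanded pose from where the row before left it, along the tool's axes as they then stand; what a row does not reach is not made up. Full scale, the value 1, is 0.05 m for a shift and 30 degrees for a turn. A row lasts 1/8 s, in which the tool goes at most 62.5 mm and 10.7 degrees, less where a joint would pass 70% of its speed; a pose out of reach is approached as far as the arm can. A call with a number of a shift or a turn outside -1 to 1 is refused whole. A call with a gripper value outside its range is refused whole. The fingers move at their own pace and stop on an object; "force" is the grip in N (left out, the last holds). Time passes only in rows, so rows that do not move let the fingers close. It gives the time, the measured TCP pose, the force, the opening and the grip force at its end, in the units of the state.
- bot.get_obs(): the state, without advancing time (a new reading comes with each control period).
- bot.grab_frame(name): name is "scene" or "top" or "wrist"; returns a dict with "image" (384x512x3 uint8, red, green, blue), "fx", "fy", "cx", "cy" (pixels), "pose" (4x4, takes a point from camera to world coordinates). Camera axes: x right, y down, z forward; pixel columns grow to the right and rows downward; lengths in mm; the calibration is good to about 2 mm. A picture is of the moment at which its call begins. There is no depth.
- bot.sign_off(): hands the job in; it is judged then, once.
Trained networks look in a picture, given as the dict that the camera call returned (one of the last four; its "shot" number tells which), for a name from the list of things; names that differ only in an ending like _2 or _b are one class to them, and where a whole thing is asked for, a point or a joint stands for the part that bears it (a point fixed in the world has none). Each returns a list of dicts, best first, with "conf" (0 to 1); they miss things now and then, are a little off and sometimes report something else, mostly with a low value. They report only what shows in the picture. A call takes as long as a camera call.
- bot.look_for(picture, query): "xy" ([column, row] as shares, 0 to 1, of the picture: columns of its width, rows of its height, amid what is visible of it).
The state is a dict: "t": time; "joints": joint angles; "dq": joint speeds; "joint_torque": joint torques, N m; "ee_pos": TCP position; "ee_rot": TCP orientation; "force": force on the tool from outside, world axes, zero at the start; "ft_torque": the same for the moment, N m; "opening": finger opening in mm; "grip_force": force on a finger pad.
Only numpy, scipy, OpenCV 4.12 (cv2) and the standard library are available. Lean on these libraries where they do the work, as an engineer would, in place of code of your own. Each camera call takes 0.05 s, during which the arm holds its last target. There are 200 camera calls.

## Task

Load the heavy wire spool onto the spool stand: push the black slide grip fully home to the end of its track where the spindle is down inside the deck. Then slide the spool along the deck, without lifting it or tipping it over, into the round cradle so that it sits over the spindle hole, and push the grip fully to the other end so that the spindle stands up through the spool's bore. Leave the spool standing flat on the deck in the cradle, and leave the other things on the bench undisturbed.

Things in the scene. Friction and masses are not known exactly. Their poses are not given: they have to be found in the camera images.
- stand: Spool stand fixed to the bench: grey metal box 200 (x) x 330 (y) x 62 mm high; origin under its centre, z up; its flat top (the deck) is at z = 62 mm. Two steel rails 14 mm high form a lane along y, centred at x = +35 mm: 109 mm clear at the open end (y = -145), 67 mm clear from y = +45 to the cradle. A 5 mm high lip crosses the open end at y = -160. The grip's track runs along y at x = -70.
- cradle (a point): Centre of the cradle and of the 20 mm spindle hole, on the deck's surface, at (35, 90, 62) mm in the stand's frame; axes as the stand's. The cradle is a half-round rail 14 mm high, 33.5 mm inner radius, that closes the lane's +y end.
- spindle_tip (a point): Tip of the steel spindle, 16 mm diameter with an 8 mm long cone at the top, moving vertically in the hole: 4 mm below the deck when fully down, 44 mm above it when fully up. Pushing the spool against a raised spindle does nothing.
- slide (a joint): Position of the black slide grip in m, 0 to 0.080, growing along the stand's +y (towards the cradle end). 0 = spindle fully down, 0.080 = spindle fully up; the spindle rises 0.6 mm per mm of slide. It stays where it is left; about 3 N to move.
- slide_grip (a point): Centre of the top of the black grip: a block 18 (x) x 14 (y) mm, 36 mm high above the deck on a low base 22 x 30 mm and 8 mm high; it moves along the stand's y, from y = -40 mm (slide 0) to y = +40 mm (slide 0.080), at x = -70 mm.
- spool: Wire spool, about 0.5 kg, standing on one flange on the deck: two pale wooden flanges 64 mm diameter and 5 mm thick, between them a brass-wire winding 50 mm diameter, 36 mm high in all; through bore 21 mm. Origin at the centre of the underside, z along the bore, upwards.
- jar: Bystander: flux jar, 47 mm diameter, 35 mm high, on the bench; origin under its centre.
- lid: Bystander: round jar lid, 49 mm diameter, 9 mm high, on the bench; origin under its centre.
- dish: Bystander: small white dish, 57 mm diameter, 14 mm high, on the bench; origin under its centre.

How it is judged (in metres and radians):
On the way, in this order (a step that is already met when the one before it is completed fails the run):
1. the spindle is lowered into the deck (slide grip at its spindle-down end, within 5 mm) (value of joint slide below 0.005 m), for 0.1 s.
2. the spool stands in the cradle over the spindle hole (within 6 mm), the spindle still down (horizontal distance between spool and cradle below 0.006 m and value of joint slide below 0.008 m), for 0.1 s.
At the end, for the whole second after the job is handed in: The slide is at its spindle-up end (more than 74 mm of its 80), the spindle's tip stands out above the spool, and the spool rests flat on the deck (within 3 mm in height, tilt under 0.06 rad) within 5 mm of the cradle's centre, at rest (value of joint slide above 0.074 m and horizontal distance between spool and cradle below 0.005 m and z of spool in the frame of cradle between -0.003 and 0.003 m and z of spindle_tip in the frame of spool above 0.036 m and angle between spool's own z axis and vertical below 0.06 rad and linear speed of spool below 0.02 m/s); the robot touches nothing.
It fails at once if the spool is lifted more than 12 mm off the deck, by the robot or by the spindle (z of spool in the frame of cradle above 0.012 m).
It fails at once if the spool is tipped over (tilted more than 0.5 rad) (angle between spool's own z axis and vertical above 0.5 rad).
It fails at once if the jar, the jar lid or the dish is moved more than 20 mm (distance of any of jar, lid, dish from where it was at the start of the episode above 0.02 m).
It also fails if it takes over 51 s, if anything falls off the work surface, if the arm or the gripper's body presses on something with over 40 N, if the wrist force passes 120 N, or if a joint passes its speed limit or range.

## Working session

There is one attempt and no reset: what is moved stays moved. The work goes in short steps, Python scripts to look and compute and a tool call to move; the robot and the scene stay as the last step left them, time stands still between calls to the robot, and variables do not carry over. Pictures are saved under pics/ and viewed, at most 10 in all, crops included, and the job is handed in when it is done.

Besides the shell and the picture viewer there is one more tool, called after "Request:" by a JSON object that holds its "fn" and its "kwargs", one argument or row to a line. play_rows: Moves the arm, as the interface text tells. Shift numbers are shares of 0.05 m and turn numbers shares of 30 degrees, none past 1 either way. Its arguments: {"type":"object","properties":{"plan":{"type":"array"},"force":{"type":"number"}},"required":["plan"]}

```bash
mkdir -p pics
cat > h.py <<'E'
import numpy as np,cv2
from bench import bot
def ray(f,uv):
    d=np.array([(uv[0]-f['cx'])/f['fx'],(uv[1]-f['cy'])/f['fy'],1.]);P=np.array(f['pose'])
    return P[:3,3],P[:3,:3]@d
def onz(f,uv,z):
    o,d=ray(f,uv);return o+d*(z-o[2])/d[2]
def proj(f,p):
    P=np.array(f['pose']);c=P[:3,:3].T@(np.array(p)-P[:3,3]);return [f['fx']*c[0]/c[2]+f['cx'],f['fy']*c[1]/c[2]+f['cy']]
E
python3 - <<'E'
from h import *
o=bot.get_obs();print(o['t'],o['ee_pos'],o['ee_rot'],o['opening'])
Z=dict(stand=62,slide_grip=90,spool=98,jar=35,lid=9,dish=14)
for n in['top','scene']:
    f=bot.grab_frame(n);cv2.imwrite(f'pics/{n}0.png',cv2.resize(f['image'][:,:,::-1],(800,600)))
    np.save(f'{n}0.npy',f,allow_pickle=True)
    print(n,f['fx'],np.round(f['pose'],3).tolist())
    for q in Z:
        for r in bot.look_for(f,q)[:2]:
            uv=np.array(r['xy'])*[512,384];print(q,round(r['conf'],2),uv.round(),onz(f,uv,Z[q]).round())
E
```

```text
0.0 [252.60814442 543.90334829 221.51899602] [-6.77556774e-01 -3.06710038e+00  2.91816543e-03] 87.87402955755907
top 432.7310844451281 [[-0.024, -0.989, 0.146, 392.349], [-0.999, 0.027, 0.02, -0.459], [-0.024, -0.145, -0.989, 1162.408], [0.0, 0.0, 0.0, 1.0]]
stand 0.81 [273. 205.] [517.  -4.  62.]
spool 0.78 [283. 183.] [567. -32.  98.]
jar 0.69 [402. 169.] [ 606. -345.   35.]
dish 0.73 [145. 173.] [620. 341.  14.]
scene 444.42414111534936 [[0.538, -0.585, 0.606, -271.094], [-0.843, -0.361, 0.399, -541.34], [-0.014, -0.726, -0.687, 997.61], [0.0, 0.0, 0.0, 1.0]]
stand 0.8 [254. 208.] [517. -23.  62.]
slide_grip 0.16 [253. 211.] [483. -42.  90.]
spool 0.91 [268. 200.] [539. -60.  98.]
jar 0.47 [368. 239.] [ 607. -352.   35.]
lid 0.73 [344. 273.] [ 481. -339.    9.]
dish 0.56 [184. 162.] [624. 335.  14.]
dish 0.53 [343. 272.] [ 477. -337.   14.]
```

View pics/top0.png

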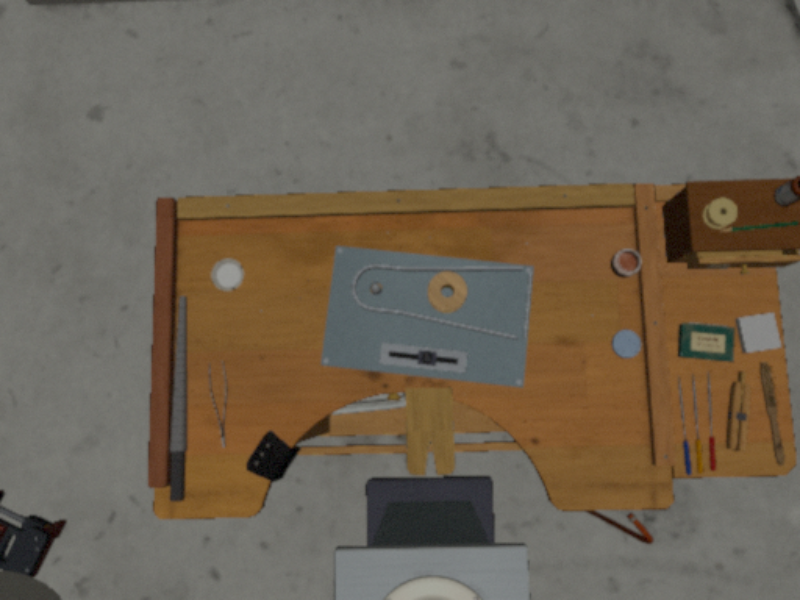

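View pics/scene0.png

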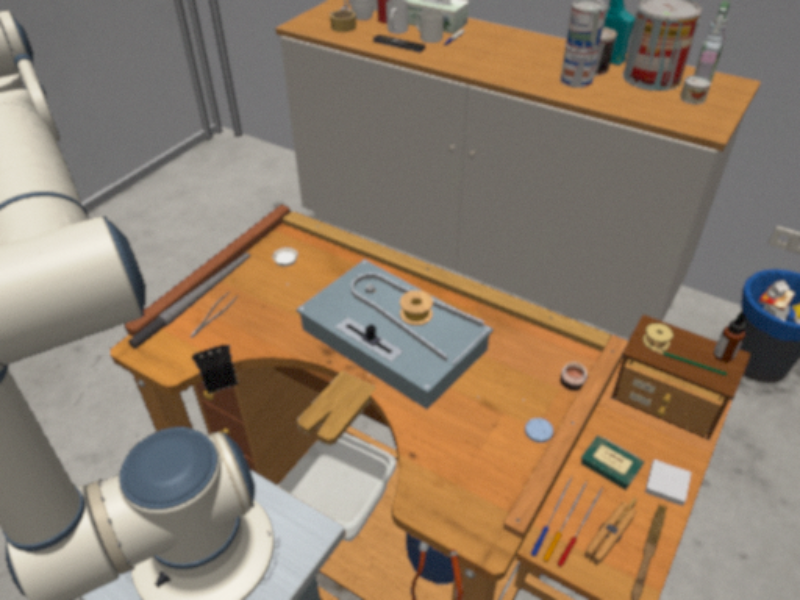

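The top view shows the stand with deck corners at about (340,249), (531,267), (519,383), (325,362), the spindle hole at (376,288), the spool at (447,291) and the grip mid-track at (428,357). Next I'll rectify the deck plane to fit the stand pose.

```bash
cat >> h.py <<'E'
def rect(f,z,x0,y0,w,h,s):
    # image with columns = x, rows = y (world), s px/mm
    q=np.float32([[0,0],[w*s,0],[w*s,h*s],[0,h*s]])
    p=np.float32([proj(f,(x0+a/s,y0+b/s,z)) for a,b in q])
    return cv2.warpPerspective(f['image'],cv2.getPerspectiveTransform(p,q),(int(w*s),int(h*s)),flags=cv2.INTER_CUBIC)
E
python3 - <<'E'
from h import *
f=np.load('top0.npy',allow_pickle=True).item()
im=rect(f,62,370,-230,300,400,2)
hsv=cv2.cvtColor(im,cv2.COLOR_RGB2HSV)
print(hsv[300,150],hsv[500,200],hsv[40,40])
m=((hsv[...,0]>80)&(hsv[...,0]<125)&(hsv[...,1]>20)).astype(np.uint8)*255
m=cv2.morphologyEx(m,cv2.MORPH_CLOSE,np.ones((25,25)));m=cv2.morphologyEx(m,cv2.MORPH_OPEN,np.ones((25,25)))
n,l,st,c=cv2.connectedComponentsWithStats(m);print(st)
cs=max(cv2.findContours(m,0,2)[0],key=cv2.contourArea)
r=cv2.minAreaRect(cs);b=cv2.boxPoints(r);print(r,b/2+[370,-230])
cv2.polylines(im,[b.astype(int)],True,(255,0,0),1)
cv2.imwrite('pics/rect0.png',np.transpose(im,(1,0,2))[::-1,::-1,::-1])
E
```

```text
[ 95  32 104] [103  15 122] [ 15 171 128]
[[     0      0    600    800 263597]
 [    81    111    465    689 216403]]
((314.19268798828125, 454.3178405761719), (661.7916870117188, 391.64776611328125), 82.4505844116211) [[ 408.29636002 -153.99110413]
 [ 602.42282104 -179.71867371]
 [ 645.89633179  148.30895996]
 [ 451.76986694  174.03649902]]
```

View pics/rect0.png

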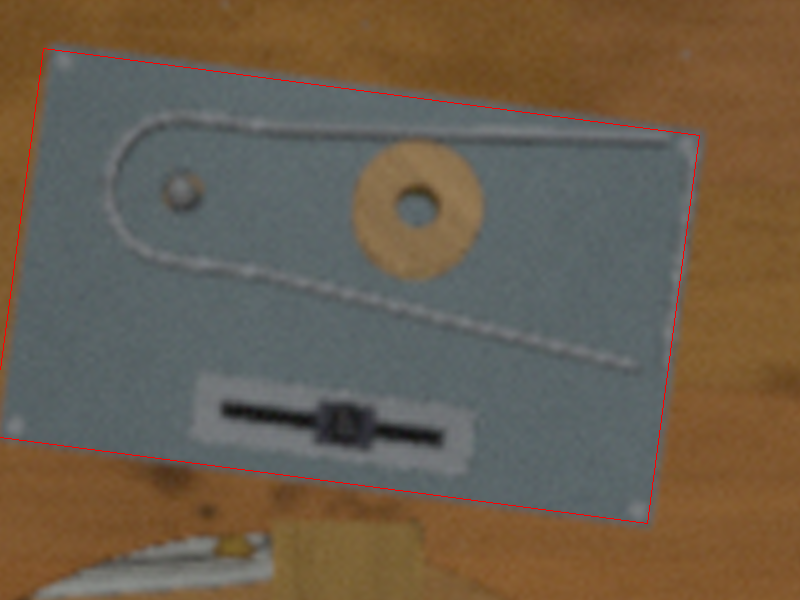

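The rectified deck shows the stand well: screw heads at (63,60), (14,424), (638,510), (686,143), hole at (183,190), spool at (417,208), grip at (344,424). That gives a stand centre near (528,-5.5), yaw -7.65°, slide around 34 mm and the spool at about (36,-27) in the stand frame. I'll turn the tool so its y lies along stand y and travel towards the grip.

Request:
{"fn": "play_rows", "kwargs": {
  "plan": [
    [[0,0,0],[0,0,-0.29],-1],
    [[0,0,0],[0,0,-0.285],-1],
    [[-0.46,-0.86,0],[0,0,0],-1],
    [[-0.46,-0.86,0],[0,0,0],-1],
    [[-0.46,-0.86,0],[0,0,0],-1],
    [[-0.46,-0.86,0],[0,0,0],-1],
    [[-0.46,-0.86,0],[0,0,0],-1],
    [[-0.46,-0.86,0],[0,0,0],-1],
    [[-0.46,-0.86,0],[0,0,0],-1],
    [[-0.46,-0.86,0],[0,0,0],-1]
  ]
}}

```text
t: 1.95
ee_pos: [389.5, 177.2, 222.9]
ee_rot: [0.209, 3.134, 0.001]
force: [0.2, 0.2, 0.5]
opening: 87.9
grip_force: 0.0
```

Request:
{"fn": "play_rows", "kwargs": {
  "plan": [
    [[-0.46,-0.86,0],[0,0,0],-0.2],
    [[-0.46,-0.86,0],[0,0,0],-0.2],
    [[-0.46,-0.86,0],[0,0,0],-0.2],
    [[0,0,0],[0,0,0],-0.2],
    [[0,0,0],[0,0,0],-0.2]
  ]
}}

```text
t: 2.58
ee_pos: [440.3, 42.0, 222.7]
ee_rot: [-0.211, -3.134, -0.001]
force: [-0.7, 0.3, 0.2]
opening: 52.7
grip_force: 0.0
```

```bash
cat >> h.py <<'E'
from scipy.spatial.transform import Rotation as Ro
C=np.array([528.3,-5.5]);A=np.radians(-7.65)
RS=np.array([[np.cos(A),-np.sin(A)],[np.sin(A),np.cos(A)]])
def ts(p): return RS.T@(np.array(p)[:2]-C)
def tw(x,y,z): return np.append(C+RS@[x,y],z)
def st():
    o=bot.get_obs();R=Ro.from_rotvec(o['ee_rot']).as_matrix()
    print('t',round(o['t'],2),'stand xy',ts(o['ee_pos']).round(1),'z',round(o['ee_pos'][2],1),'F',(RS.T@o['force'][:2]).round(1),round(o['force'][2],1),'open',round(o['opening'],1),'grip',round(o['grip_force'],1))
    print('tool y in stand',(RS.T@R[:2,1]).round(3),'z',R[:,2].round(3))
    return o
E
python3 - <<'E'
from h import *
st()
f=bot.grab_frame('wrist');im=f['image'][:,:,::-1].copy()
np.save('w0.npy',f,allow_pickle=True)
for p in [(35,90,62),(-70,0,62),(36,-27,98),(-70,-6,98),(100,165,62),(-100,165,62),(-100,-165,62),(100,-165,62)]:
    u=proj(f,tw(*p));cv2.drawMarker(im,(int(round(u[0])),int(round(u[1]))),(0,0,255),0,10,1)
cv2.imwrite('pics/w0.png',cv2.resize(im,(800,600)))
E
```

```text
t 2.58 stand xy [-93.5  35.3] z 222.7 F [-0.7  0.2] 0.2 open 52.7 grip 0.0
tool y in stand [0.001 1.   ] z [-0.  0. -1.]
```

View pics/w0.png

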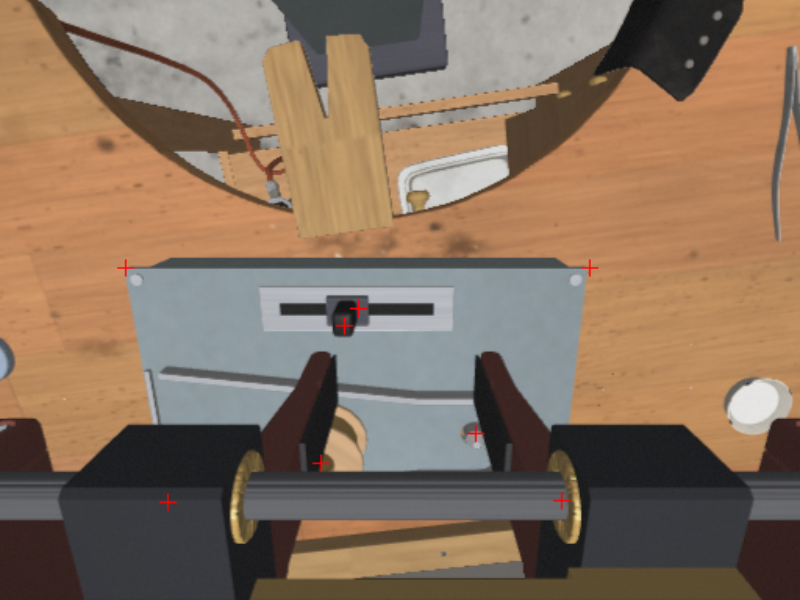

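The wrist view agrees with the projected points to within about 2 px: corners at (127,268) and (586,268), hole at (475,433), grip top at (344,320). Next I'll go over the grip and descend.

Request:
{"fn": "play_rows", "kwargs": {
  "plan": [
    [[-0.47,-0.83,0],[0,0,0],-0.2],
    [[0,0,0.9],[0,0,0],-0.2],
    [[0,0,0.9],[0,0,0],-0.2],
    [[0,0,0.7],[0,0,0],-0.2],
    [[0,0,0.46],[0,0,0],-0.2],
    [[0,0,0],[0,0,0],-0.2]
  ]
}}

```text
t: 3.38
ee_pos: [456.8, -1.2, 72.8]
ee_rot: [-0.206, -3.131, -0.0]
force: [-0.5, -0.6, 0.6]
opening: 52.5
grip_force: 0.0
```

Request:
{"fn": "play_rows", "kwargs": {
  "plan": [
    [[0,0,0],[0,0,0],1],
    [[0,0,0],[0,0,0],1],
    [[0,0,0],[0,0,0],1],
    [[0,0,0],[0,0,0],1],
    [[0,0,0],[0,0,0],1],
    [[0,0,0],[0,0,0],1]
  ],
  "force": 20
}}

```text
t: 4.12
ee_pos: [458.3, -2.7, 75.0]
ee_rot: [0.21, 3.134, -0.0]
force: [-0.4, 0.8, 2.3]
opening: 14.1
grip_force: 20.0
```

```bash
python3 -c "
from h import *
st()"
```

```text
t 4.12 stand xy [-69.7  -6.5] z 75.0 F [-0.4  0.7] 2.3 open 14.1 grip 20.0
tool y in stand [0. 1.] z [ 0.001 -0.    -1.   ]
```

Request:
{"fn": "play_rows", "kwargs": {
  "plan": [
    [[0,-0.2,0],[0,0,0],1],
    [[0,-0.2,0],[0,0,0],1],
    [[0,-0.16,0],[0,0,0],1],
    [[0,-0.06,0],[0,0,0],1],
    [[0,-0.04,0],[0,0,0],1],
    [[0,0,0],[0,0,0],1],
    [[0,0,0],[0,0,0],1]
  ]
}}

```text
t: 5.0
ee_pos: [453.9, -35.9, 75.0]
ee_rot: [0.211, 3.134, -0.001]
force: [-0.2, 0.2, 5.2]
opening: 14.0
grip_force: 20.0
```

```bash
python3 -c "
from h import *
st()"
```

```text
t 5.0 stand xy [-69.7 -40. ] z 75.0 F [-0.2  0.2] 5.2 open 14.0 grip 20.0
tool y in stand [0.001 1.   ] z [ 0.    -0.001 -1.   ]
```

Request:
{"fn": "play_rows", "kwargs": {
  "plan": [
    [[0,-0.03,0],[0,0,0],1],
    [[0,-0.03,0],[0,0,0],1],
    [[0,0,0],[0,0,0],1],
    [[0,0,0],[0,0,0],1]
  ]
}}

```text
t: 5.5
ee_pos: [453.8, -36.3, 75.0]
ee_rot: [0.208, 3.134, 0.007]
force: [1.4, 10.6, 5.4]
opening: 14.0
grip_force: 20.0
```

```bash
python3 -c "
from h import *
st()"
```

```text
t 5.5 stand xy [-69.7 -40.4] z 75.0 F [ 0.  10.7] 5.4 open 14.0 grip 20.0
tool y in stand [-0.001  1.   ] z [ 0.001  0.004 -1.   ]
```

Request:
{"fn": "play_rows", "kwargs": {
  "plan": [
    [[0,0.06,0],[0,0,0],-1],
    [[0,0,0],[0,0,0],-1],
    [[0,0,0],[0,0,0],-1],
    [[0,0,-0.8],[0,0,0],-1],
    [[0,0,-0.8],[0,0,0],-1],
    [[0,0,-0.8],[0,0,0],-1],
    [[0,0,0],[0,0,0],-1],
    [[0,0,0],[0,0,0],-1]
  ]
}}

```text
t: 6.5
ee_pos: [453.5, -35.5, 193.7]
ee_rot: [-0.21, -3.133, 0.0]
force: [-0.4, 0.9, 0.5]
opening: 87.1
grip_force: 0.0
```

Run:
```python
from h import *
st()
f=bot.grab_frame('wrist');im=f['image'][:,:,::-1].copy()
for p in [(35,90,62),(36,-27,98),(-70,-40,98)]:
    u=proj(f,tw(*p));cv2.drawMarker(im,(int(round(u[0])),int(round(u[1]))),(0,0,255),0,8,1)
cv2.imwrite('pics/w1.png',cv2.resize(im,(400,300)))
g=bot.grab_frame('top');j=rect(g,98,470,-140,200,300,2)[:,:,::-1].copy()
for p in [(35,90,62),(36,-27,98)]:
    u=proj(g,tw(*p))
    q=onz(g,u,98);cv2.drawMarker(j,(int((q[0]-470)*2),int((q[1]+140)*2)),(0,0,255),0,14,1)
cv2.imwrite('pics/t1.png',np.transpose(j,(1,0,2))[::-1,::-1])
a=cv2.imread('pics/w1.png');b=cv2.imread('pics/t1.png')
c=np.zeros((700,600,3),np.uint8);c[:300,:400]=a;c[300:,:600]=b;cv2.imwrite('pics/c1.png',cv2.resize(c,(514,600)))
```

```text
t 6.5 stand xy [-70.1 -39.7] z 193.7 F [-0.5  0.8] 0.5 open 87.1 grip 0.0
tool y in stand [0.001 1.   ] z [-0.001 -0.    -1.   ]
```

View pics/c1.png

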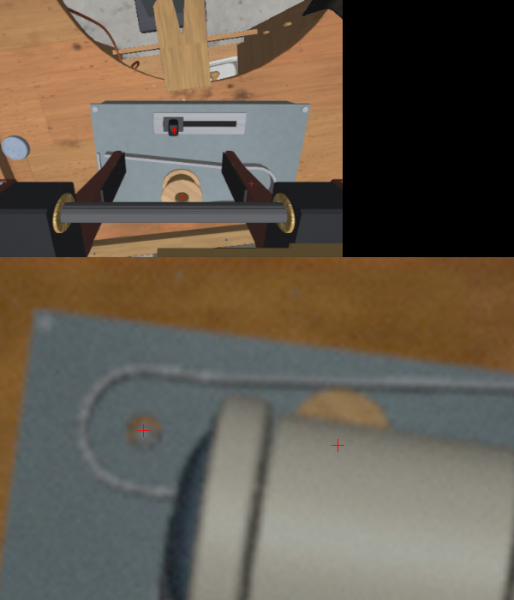

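The spindle is down: the hole marker sits on an empty ring at (143,430) and the grip is at the left end of its track at (173,127). The spool is where it was. Next I'll move over the spool and descend.

Request:
{"fn": "play_rows", "kwargs": {
  "plan": [
    [[-0.7,0.08,0],[0,0,0],-1],
    [[-0.7,0.08,0],[0,0,0],-1],
    [[-0.72,0.09,0],[0,0,0],-1],
    [[0,0,0.6],[0,0,0],-1],
    [[0,0,0.6],[0,0,0],-1],
    [[0,0,0.6],[0,0,0],-1],
    [[0,0,0.3],[0,0,0],-1],
    [[0,0,0.15],[0,0,0],-1],
    [[0,0,0],[0,0,0],-1]
  ]
}}

```text
t: 7.72
ee_pos: [560.5, -37.0, 82.2]
ee_rot: [-0.21, -3.135, 0.0]
force: [-0.0, -0.2, -0.0]
opening: 88.0
grip_force: 0.0
```

Request:
{"fn": "play_rows", "kwargs": {
  "plan": [
    [[0,0,0],[0,0,0],0.1],
    [[0,0,0],[0,0,0],0.1],
    [[0,0,0],[0,0,0],0.1],
    [[0,0,0],[0,0,0],0.1]
  ],
  "force": 6
}}

```text
t: 8.22
ee_pos: [560.9, -37.2, 83.0]
ee_rot: [0.21, 3.133, -0.001]
force: [-0.5, -1.0, 3.2]
opening: 64.5
grip_force: 6.0
```

```bash
python3 -c "
from h import *
st()"
```

```text
t 8.22 stand xy [ 36.5 -27.1] z 83.0 F [-0.4 -1. ] 3.2 open 64.5 grip 6.0
tool y in stand [0. 1.] z [ 0.001 -0.    -1.   ]
```

Request:
{"fn": "play_rows", "kwargs": {
  "plan": [
    [[0,0.1,0],[0,0,0],0.1],
    [[0.01,0.2,0],[0,0,0],0.1],
    [[0.01,0.2,0],[0,0,0],0.1],
    [[0.01,0.2,0],[0,0,0],0.1],
    [[0,0.2,0],[0,0,0],0.1],
    [[0,0.2,0],[0,0,0],0.1],
    [[0,0.2,0],[0,0,0],0.1],
    [[0,0,0],[0,0,0],0.1]
  ]
}}

```text
t: 9.22
ee_pos: [568.1, 29.1, 82.9]
ee_rot: [0.208, 3.133, 0.002]
force: [-0.2, -0.6, 5.1]
opening: 64.5
grip_force: 6.0
```

```bash
python3 -c "
from h import *
st()"
```

```text
t 9.22 stand xy [34.8 39.6] z 82.9 F [-0.1 -0.6] 5.1 open 64.5 grip 6.0
tool y in stand [-0.001  1.   ] z [ 0.001  0.001 -1.   ]
```

Request:
{"fn": "play_rows", "kwargs": {
  "plan": [
    [[0,0.15,0],[0,0,0],0.1],
    [[0,0.2,0],[0,0,0],0.1],
    [[0,0.2,0],[0,0,0],0.1],
    [[0,0.2,0],[0,0,0],0.1],
    [[0,0.15,0],[0,0,0],0.1],
    [[0,0.08,0],[0,0,0],0.1],
    [[0,0.03,0],[0,0,0],0.1],
    [[0,0,0],[0,0,0],0.1],
    [[0,0,0],[0,0,0],0.1]
  ]
}}

```text
t: 10.35
ee_pos: [574.3, 77.8, 82.8]
ee_rot: [0.21, 3.134, -0.001]
force: [-0.9, -5.0, 6.6]
opening: 64.7
grip_force: 6.0
```

```bash
python3 -c "
from h import *
st()"
```

```text
t 10.35 stand xy [34.5 88.6] z 82.8 F [-0.2 -5.1] 6.6 open 64.7 grip 6.0
tool y in stand [0. 1.] z [ 0.    -0.001 -1.   ]
```

Request:
{"fn": "play_rows", "kwargs": {
  "plan": [
    [[0,0.03,0],[0,0,0],0.1],
    [[0,0.02,0],[0,0,0],0.1],
    [[0,0,0],[0,0,0],0.1],
    [[0,0,0],[0,0,0],0.1]
  ]
}}

```text
t: 10.85
ee_pos: [574.4, 79.4, 82.8]
ee_rot: [-0.211, -3.134, 0.004]
force: [-3.5, -7.3, 6.6]
opening: 64.7
grip_force: 6.0
```

```bash
python3 -c "
from h import *
st()"
```

```text
t 10.85 stand xy [34.3 90.3] z 82.8 F [-2.5 -7.7] 6.6 open 64.7 grip 6.0
tool y in stand [0.001 1.   ] z [-0.001 -0.002 -1.   ]
```

Request:
{"fn": "play_rows", "kwargs": {
  "plan": [
    [[0,0,0],[0,0,0],-1],
    [[0,0,0],[0,0,0],-1],
    [[0,0,0],[0,0,0],-1],
    [[0,0,-0.6],[0,0,0],-1],
    [[0,0,-0.8],[0,0,0],-1],
    [[0,0,-0.8],[0,0,0],-1],
    [[0.9,-0.9,0],[0,0,0],-0.2],
    [[0.9,-0.9,0],[0,0,0],-0.2],
    [[0.3,-0.7,0],[0,0,0],-0.2],
    [[0,0,0],[0,0,0],-0.2]
  ]
}}

```text
t: 12.1
ee_pos: [455.0, -29.5, 192.5]
ee_rot: [0.214, 3.133, 0.0]
force: [1.4, -0.0, -0.7]
opening: 54.0
grip_force: 0.0
```

Run:
```python
from h import *
st()
g=bot.grab_frame('top');j=rect(g,98,470,-140,200,300,2)[:,:,::-1].copy()
q=tw(35,90,98);cv2.drawMarker(j,(int((q[0]-470)*2),int((q[1]+140)*2)),(0,0,255),0,14,1)
cv2.imwrite('pics/t2.png',np.transpose(j,(1,0,2))[::-1,::-1])
```

```text
t 12.1 stand xy [-69.4 -33.6] z 192.5 F [1.4 0.2] -0.7 open 54.0 grip 0.0
tool y in stand [0.003 1.   ] z [ 0.001 -0.    -1.   ]
```

View pics/t2.png

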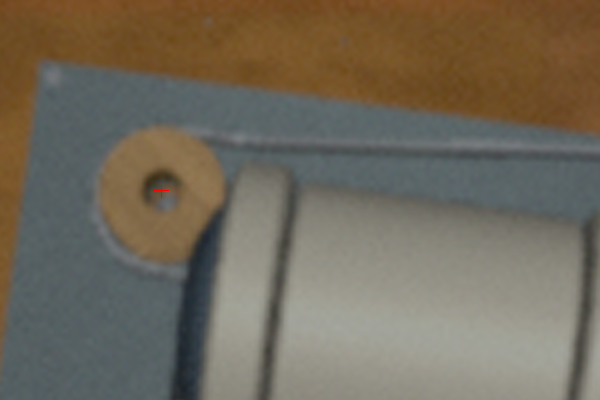

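The spool is seated in the cradle, its bore at about (161,190) right on the marker. Next I'll take the grip again and raise the spindle.

Request:
{"fn": "play_rows", "kwargs": {
  "plan": [
    [[0,-0.14,0.6],[0,0,0],-0.2],
    [[0,0,0.7],[0,0,0],-0.2],
    [[0,0,0.6],[0,0,0],-0.2],
    [[0,0,0.3],[0,0,0],-0.2],
    [[0,0,0.15],[0,0,0],-0.2],
    [[0,0,0],[0,0,0],-0.2],
    [[0,0,0],[0,0,0],-0.2]
  ]
}}

```text
t: 13.02
ee_pos: [455.6, -35.3, 75.9]
ee_rot: [0.21, 3.133, -0.0]
force: [-0.0, -0.4, 0.4]
opening: 52.2
grip_force: 0.0
```

Request:
{"fn": "play_rows", "kwargs": {
  "plan": [
    [[0,0,0],[0,0,0],1],
    [[0,0,0],[0,0,0],1],
    [[0,0,0],[0,0,0],1],
    [[0,0,0],[0,0,0],1],
    [[0,0,0],[0,0,0],1],
    [[0,0,0],[0,0,0],1]
  ],
  "force": 20
}}

```text
t: 13.78
ee_pos: [454.9, -35.6, 74.7]
ee_rot: [-0.21, -3.135, 0.001]
force: [-0.1, -1.2, 1.0]
opening: 14.1
grip_force: 20.0
```

Request:
{"fn": "play_rows", "kwargs": {
  "plan": [
    [[0,0.1,0],[0,0,0],1],
    [[0,0.1,0],[0,0,0],1],
    [[0,0.1,0],[0,0,0],1],
    [[0,0,0],[0,0,0],1]
  ]
}}

```text
t: 14.28
ee_pos: [457.0, -19.7, 74.7]
ee_rot: [0.209, 3.135, 0.001]
force: [-0.7, -1.0, 1.1]
opening: 14.1
grip_force: 20.0
```

```bash
python3 -c "
from h import *
st()"
```

```text
t 14.28 stand xy [-68.8 -23.6] z 74.7 F [-0.6 -1.1] 1.1 open 14.1 grip 20.0
tool y in stand [-0.001  1.   ] z [ 0.     0.001 -1.   ]
```

Request:
{"fn": "play_rows", "kwargs": {
  "plan": [
    [[0,0.1,0],[0,0,0],1],
    [[0,0.15,0],[0,0,0],1],
    [[0,0.15,0],[0,0,0],1],
    [[0,0.15,0],[0,0,0],1],
    [[0,0.15,0],[0,0,0],1],
    [[0,0.15,0],[0,0,0],1],
    [[0,0.15,0],[0,0,0],1],
    [[0,0.15,0],[0,0,0],1],
    [[0,0.1,0],[0,0,0],1],
    [[0,0.03,0],[0,0,0],1]
  ]
}}

```text
t: 15.52
ee_pos: [465.5, 43.1, 74.7]
ee_rot: [0.209, 3.134, -0.001]
force: [-1.1, -6.2, 1.8]
opening: 13.9
grip_force: 20.0
```

Request:
{"fn": "play_rows", "kwargs": {
  "plan": [
    [[0,0.03,0],[0,0,0],1],
    [[0,0.03,0],[0,0,0],1],
    [[0,0,0],[0,0,0],1],
    [[0,0,0],[0,0,0],1]
  ]
}}

```text
t: 16.02
ee_pos: [465.5, 43.2, 74.7]
ee_rot: [-0.213, -3.134, 0.008]
force: [-0.9, -13.3, 3.0]
opening: 13.5
grip_force: 20.0
```

```bash
python3 -c "
from h import *
st()"
```

```text
t 16.02 stand xy [-68.7  39.9] z 74.7 F [  0.9 -13.3] 3.0 open 13.5 grip 20.0
tool y in stand [0.002 1.   ] z [-0.001 -0.005 -1.   ]
```

The slide is hard against its spindle-up stop, 80 mm from the other end at 13 N. I'll release, retreat and check.

Request:
{"fn": "play_rows", "kwargs": {
  "plan": [
    [[0,-0.05,0],[0,0,0],-0.3],
    [[0,0,0],[0,0,0],-0.3],
    [[0,0,0],[0,0,0],-0.3],
    [[0,0,-0.7],[0,0,0],-0.3],
    [[0,0,-0.8],[0,0,0],-0.3],
    [[0,0,-0.8],[0,0,0],-0.3],
    [[0.5,0.9,0],[0,0,0],-0.3],
    [[0.5,0.9,0],[0,0,0],-0.3],
    [[0.5,0.9,0],[0,0,0],-0.3],
    [[0,0.9,0],[0,0,0],-0.3]
  ]
}}

```text
t: 17.27
ee_pos: [414.0, 233.9, 190.4]
ee_rot: [0.207, 3.134, 0.002]
force: [0.5, -0.3, -0.0]
opening: 57.2
grip_force: 0.0
```

Request:
{"fn": "play_rows", "kwargs": {
  "plan": [
    [[0,0.9,0],[0,0,0],-0.3],
    [[0,0.9,0],[0,0,0],-0.3],
    [[0,0.9,0],[0,0,0],-0.3],
    [[0,0,0],[0,0,0],-0.3],
    [[0,0,0],[0,0,0],-0.3]
  ]
}}

```text
t: 17.9
ee_pos: [432.9, 365.4, 189.4]
ee_rot: [-0.209, -3.134, 0.001]
force: [1.5, -0.3, 0.9]
opening: 57.0
grip_force: 0.0
```

Run:
```python
from h import *
st()
g=bot.grab_frame('top');j=rect(g,98,400,-180,250,360,1.6)[:,:,::-1]
j=np.transpose(j,(1,0,2))[::-1,::-1]
j=np.transpose(j,(1,0,2))
s=bot.grab_frame('scene')['image'][120:270,170:340,::-1]
s=cv2.resize(s,(576,508));c=np.zeros((600,576+0,3),np.uint8)
a=cv2.resize(s,(453,400));c=np.hstack([a,np.zeros((400,10,3),np.uint8)])
b=cv2.resize(j,(337,400)) if j.shape[0]>j.shape[1] else cv2.resize(j,(337,234))
c=np.zeros((400,800,3),np.uint8);c[:,:453]=a;c[:b.shape[0],463:]=b
cv2.imwrite('pics/fin.png',c)
```

```text
t 17.9 stand xy [-143.9  354.9] z 189.4 F [ 1.5 -0.1] 0.9 open 57.0 grip 0.0
tool y in stand [-0.  1.] z [-0.001 -0.001 -1.   ]
```

View pics/fin.png

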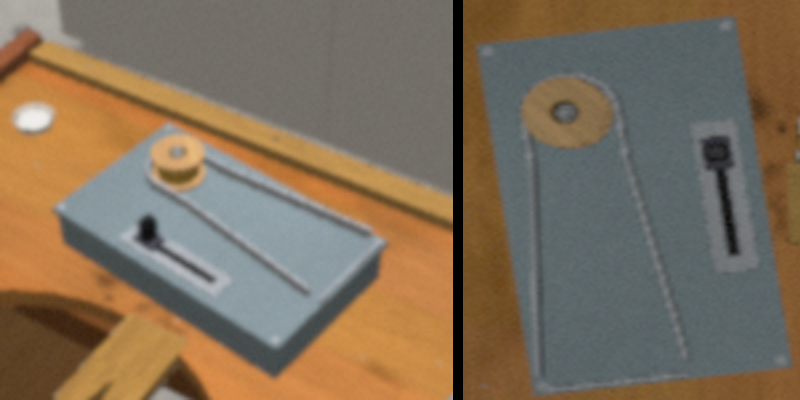

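The spool stands flat in the cradle with the grey spindle tip showing in its bore, at (177,152) in the left view and (565,112) in the right. The grip is at the cradle end of its track at (717,152), and the arm is clear.

```bash
python3 -c "
from bench import bot
print(bot.sign_off())"
```

```text
the job is handed in; nothing more can be done
None
```

The job is handed in at about 18 s of the 51 s allowed: the spool is in the cradle, the grip is against its spindle-up stop, and the last pictures show the spindle through the bore with the arm clear; the sign-off gave no verdict.

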